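Fit the locating plug and load a coupling in a drill jig

ROBOT

A 6-joint arm with a two-finger parallel gripper is mounted at the origin on a cart in front of the work surface, level with it; the furniture and walls round the work are solid. World frame = base frame: x ahead of the robot, y to its left, z up, the work surface at z = 0. Lengths are in m, angles in rad, forces in N, time in s.
With the tool pointing down it reaches from about 0.425 to 0.95 m from the base axis. Payload 3.5 kg.
Tool frame: the origin (TCP) lies midway between the tips of the shut fingers; the grasp point (between the pads) lies 19 mm behind it (ctrl.pinch_z is the distance from the TCP to the grasp point, in m); z points along the fingers, y is the line along which they close (so a half turn about z gives the same grasp; the last joint's range is limited). The gripper opens to 85 mm and grips with 20 to 120 N. Pads are 22 mm wide; open, the fingers measure 114 mm over their backs; the gripper's body (76 mm by 85 mm) begins 54 mm behind the grasp point. The pads swing forward as they close: fully open they stand 13 mm farther back than shut.
Start: joints at [-1.395, 0.286, 1.577, -0, 1.279, -0.15], TCP at [0.216, -0.639, 0.231] pointing down, gripper open.
Joint ranges: [-2.77, 2.77], [-0.9, 2.22], [0.21, 2.48], [-1.53, 4.67], [0.24, 2.81], [-2.84, 2.84]. Speed limits (rad/s): [2.79, 2.79, 3.14, 3.14, 3.14, 3.14].

INTERFACE

Orientations are given as a unit quaternion [x, y, z, w].
In Python, from plant import get_state, viewer, sign_off, ctrl gives the robot as it stands. The module is installed in compiled form; this text tells all that it offers.
- The arm moves only by the shell command python3 -m handwheel 'ROWS' [FORCE]. ROWS is JSON, a list that holds one entry, the list of rows, each a list of 5 numbers: the finger opening in m, from 0 to 0.0854, then the shift along the tool's x, y, z in m, then the turn about the tool's z in degrees. In form: [[[claw, x, y, z, spin], ...]]. A call has 1 to 12 rows; each row shifts and turns the commanded pose from where the row before left it, along the tool's axes as they then stand; what a row does not reach is not made up. A row lasts 1/12 s, in which the tool goes at most 41.7 mm and 7.16 degrees, less where a joint would pass 70% of its speed; a pose out of reach is approached as far as the arm can. A call is refused whole if a number of a shift passes 0.0417 or a number of a turn 7.16, either way. A call with a gripper value outside its range is refused whole. The fingers move at their own pace and stop on an object; FORCE is the grip in N (left out, the last holds). Time passes only in rows, so rows that do not move let the fingers close. It gives the time, the measured TCP pose, the force, the opening and the grip force at its end, in the units of the state.
- get_state(): the state, without advancing time (a new reading comes with each control period).
- viewer.read_camera(name): name is "side" or "top" or "wrist"; returns the picture (480x640x3 uint8, blue, green, red); there is no depth.
- viewer.camera_params(name): a dict with "fov_y" (degrees; the focal length in pixels is half the picture's height over the tangent of half this angle, whatever the lens; pixels are square), "cx", "cy" (the principal point, pixels), "k1" (the pictures are not rectified: a ray, as slopes to the right and down, at radius r is drawn at 1 + k1 r^2 times it, then the intrinsics apply), "xyz" and "attitude" of the camera in the world; the wrist camera has in their place "hand_eye" (4x4, takes a point from camera to tool coordinates, whose origin is the TCP and whose axes are the flange's). Camera axes: x right, y up, looking along -z (the intrinsics and any distortion apply to the point x, -y, -z); pixel columns grow to the right and rows downward; lengths in m; the calibration is good to about 2 mm. A picture is of the moment at which its call begins: read the wrist's pose just before it. camera_params takes no time and is no camera call.
- sign_off(): hands the job in; it is judged then, once.
Trained networks look in the newest picture that a camera, given by its name, has taken for a name from the list of things; names that differ only in an ending like _2 or _b are one class to them, and where a whole thing is asked for, a point or a joint stands for the part that bears it (a point fixed in the world has none). Each returns a list of dicts, best first, with "confidence" (0 to 1); they miss things now and then, are a little off and sometimes report something else, mostly with a low value. They report only what shows in the picture. A call takes as long as a camera call. They do not tell look-alikes from the thing itself.
- viewer.look_for(camera, name): "extent" ([left, top, width, height] as shares, 0 to 1, of the picture: columns of its width, rows of its height, round what is visible of it).
- viewer.outline_of(camera, name): "mask" (480x640 bool, what is visible of it) and "extent" ([left, top, width, height] as shares, 0 to 1, of the picture: columns of its width, rows of its height, round what is visible of it).
- viewer.pinpoint(camera, name): "xy" ([column, row] as shares, 0 to 1, of the picture: columns of its width, rows of its height: a listed point, or the origin of a listed thing).
The state is a dict: "time": time; "qpos": joint angles; "dq": joint speeds; "joint_efforts": joint torques, N m; "eef_pos": TCP position; "tcp_rot": TCP orientation; "contact_force": force on the tool from outside, world axes, zero at the start; "wrist_torque": the same for the moment, N m; "opening": opening from 0.0 (shut) to 1.0 (fully open); "finger_force": force on a finger pad.
Only numpy, scipy, OpenCV 4.12 (cv2) and the standard library are available. Lean on these libraries where they do the work, as an engineer would, in place of code of your own. Each camera call takes 0.05 s, during which the arm holds its last target. There are 200 camera calls.

TASK

Set up the drill jig for the larger pipe coupling. Take the larger of the two steel locating plugs from the wooden stand, feel for the blind hole in the top of the jig's bright steel block with the plug's shank and press the plug straight in until its shoulder sits flat on the block; then set the larger coupling down over the plug so that it stands flat on the block. Do not force or drop anything (60 N on the jig is too much) and leave the smaller plug and the smaller coupling where they are.

Things in the scene. Friction and masses are not known exactly. Their poses are not given: they have to be found in the camera images.
- jig: drill jig bolted to the bench, does not move. Origin: middle of the underside of its dark steel base plate, 210 (x) x 120 (y) x 12 mm; z up. A bright steel block 130 x 76 mm is clamped on the plate, its flat top 40 mm above the origin. At x +84 to +105 mm a bracket (64 wide) rises to 88 mm; a drill bush, 16 mm round, points from it to -x, ending at x = +48 mm, 71 mm up.
- hole_nominal (a point): point straight above the jig's origin at the block's top (z 40 mm), where the hole should be. The block is clamped through slots and has been set by hand, differently each time: the real hole lies up to 6 mm from this point along the jig's x and 4.5 mm along its y. Hole: round, 17 mm, 24 mm deep, upright, sharp-edged. Screw heads of 19 mm, 8 mm high, stand on the block at x = -50 and +50 mm.
- stand: wooden stand, 62 (x) x 170 (y) x 30 mm, fixed; origin in the middle of its underside. It has two 19 mm holes at y = -45 and +45 mm; a plug hangs in each with its shoulder on the stand's top. Which plug is in which hole varies.
- large_plug_mid (a point): the larger steel plug, 64 mm high, 0.25 kg; the point is half-way up its axis, z up. From 32 to 12 mm below it: round shank, 16 mm, nearly sharp end. From -12 to +2 mm: collar, 42 mm, its underside is the shoulder, its top edge bevelled. From +2 to +32 mm: round grip, 22 mm. Two spring balls in the hole's wall, 10 mm down, grip the shank: pressing it past and home takes 10 to 15 N.
- small_plug_mid (a point): the smaller steel plug, the same but for its collar of 32 mm; the point is half-way up its 64 mm, on its axis. A bystander: to be left in the stand.
- large_coupling_mid (a point): the larger of two dark steel pipe couplings: upright open tube, outside 58 mm, bore at least 44.5 mm, 62 mm high, 0.19 kg; the point is half-way up (31 mm) on its axis. It stands on the bench; z along the axis.
- small_coupling_mid (a point): the smaller pipe coupling, outside 47 mm, 50 mm high, standing on the bench; the point is half-way up (25 mm) on its axis. A bystander: to be left where it is.
There are look-alikes about, which are no part of the job. Leave any green look-alike of the part that bears large_plug_mid alone. What is shaped like the part that bears large_coupling_mid but yellow is not meant.

How it is judged:
By the outcome, as a careful person would: the job done as asked, in the order asked, and still so for the second after the job is handed in, with the robot touching nothing.
It also fails if it takes over 72 s, if anything falls off the work surface, if the arm or the gripper's body presses on something with over 40 N, if the wrist force passes 120 N, or if a joint passes its speed limit or range.

## Working session

There is one attempt and no reset: what is moved stays moved. The work goes in short steps, Python scripts to look and compute and a shell command to move; the robot and the scene stay as the last step left them, time stands still between calls to the robot, and variables do not carry over. Pictures are saved under pics/ and viewed, at most 10 in all, crops included, and the job is handed in when it is done.

```bash
mkdir -p pics; cat > h.py <<'E'
import numpy as np, cv2
from scipy.spatial.transform import Rotation as R
from plant import get_state, viewer, ctrl
def cam(name,st=None):
    p=viewer.camera_params(name); f=240/np.tan(np.radians(p["fov_y"])/2)
    if "hand_eye" in p:
        st=st or get_state(); T=np.eye(4); T[:3,:3]=R.from_quat(st["tcp_rot"]).as_matrix(); T[:3,3]=st["eef_pos"]
        T=T@np.array(p["hand_eye"])
    else:
        a=np.array(p["attitude"]); T=np.eye(4); T[:3,:3]=R.from_quat(a).as_matrix() if a.size==4 else a.reshape(3,3); T[:3,3]=p["xyz"]
    return dict(f=f,cx=p["cx"],cy=p["cy"],k1=p["k1"],T=T)
def ray(c,u,v):
    x,y=(u-c["cx"])/c["f"],(v-c["cy"])/c["f"]; xd,yd=x,y
    for _ in range(20):
        s=1+c["k1"]*(x*x+y*y); x,y=xd/s,yd/s
    return c["T"][:3,:3]@np.array([x,-y,-1.])
def at_z(c,u,v,z):
    d=ray(c,u,v); o=c["T"][:3,3]; return o+d*(z-o[2])/d[2]
def proj(c,P):
    q=c["T"][:3,:3].T@(np.array(P,float)-c["T"][:3,3]); x,y=q[0]/-q[2],-q[1]/-q[2]
    s=1+c["k1"]*(x*x+y*y); return np.array([c["cx"]+c["f"]*s*x,c["cy"]+c["f"]*s*y])
E
python3 - <<'E'
from h import *
for n in("top","side","wrist"): 
    cv2.imwrite(f"pics/{n}0.png",viewer.read_camera(n)); print(n,viewer.camera_params(n))
Z={"jig":0,"hole_nominal":.04,"stand":0,"large_plug_mid":.05,"small_plug_mid":.05,"large_coupling_mid":.031,"small_coupling_mid":.025}
for n in("top","side"):
  c=cam(n)
  for k,z in Z.items():
    for r in viewer.pinpoint(n,k)[:4]:
      u,v=r["xy"][0]*640,r["xy"][1]*480
      print(n,k,round(r["confidence"],2),round(u),round(v),at_z(c,u,v,z).round(3))
print(get_state(),ctrl.pinch_z)
E
```

```text
top {'fov_y': 46.8384374469284, 'cx': 307.67428316596227, 'cy': 241.64133377969495, 'k1': 0.000866105473586973, 'xyz': array([ 0.3788108 , -0.06984404,  1.31218832]), 'attitude': array([ 0.03710881, -0.03864548, -0.69904959,  0.7130632 ])}
side {'fov_y': 45.44027818657086, 'cx': 328.2624032229736, 'cy': 242.87574448345262, 'k1': -0.16824581774746783, 'xyz': array([ 0.12156355, -1.16202479,  0.50629459]), 'attitude': array([ 0.5543002 , -0.10010189, -0.15074986,  0.81240715])}
wrist {'fov_y': 68.86147229989751, 'cx': 322.4530333996133, 'cy': 240.55344885548573, 'k1': -0.02123967007961024, 'hand_eye': array([[ 1.08283669e-03,  9.63831488e-01,  2.66510205e-01,
         6.70199440e-02],
       [ 9.99999324e-01, -9.30707309e-04, -6.97125091e-04,
        -6.83873335e-04],
       [-4.23868118e-04,  2.66510780e-01, -9.63831845e-01,
        -1.43222146e-01],
       [ 0.00000000e+00,  0.00000000e+00,  0.00000000e+00,
         1.00000000e+00]])}
top stand 0.85 406 262 [ 0.477 -0.307  0.   ]
top large_plug_mid 0.79 425 259 [ 0.48 -0.34  0.05]
top large_plug_mid 0.52 466 236 [ 0.534 -0.435  0.05 
[... 805 characters left out ...]
': 0.85, 'qpos': array([-1.39499466e+00,  2.86240655e-01,  1.57672006e+00,  1.91987731e-05,
        1.27861987e+00, -1.50015681e-01]), 'dq': array([-0.00047821, -0.00033999,  0.00146105, -0.00114531,  0.00082237,
       -0.00113131]), 'joint_efforts': array([-5.91128701e-04, -4.05940175e+01, -2.92938370e+01, -1.06887505e-04,
        4.12841064e-04, -1.70241933e-06]), 'eef_pos': array([ 0.21607394, -0.63945412,  0.23135359]), 'tcp_rot': array([9.86760151e-01, 1.62186324e-01, 9.26959620e-06, 5.91436698e-06]), 'contact_force': array([ 1.01067272, -0.64277047, -0.37241862]), 'wrist_torque': array([-0.02837798, -0.030047  , -0.00369005]), 'finger_force': 0.0, 'opening': 0.9977545462994644} 0.0187
```

View pics/top0.png

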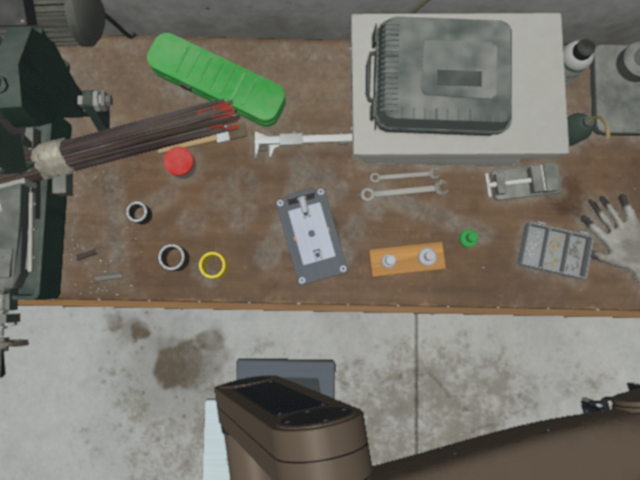

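View pics/side0.png

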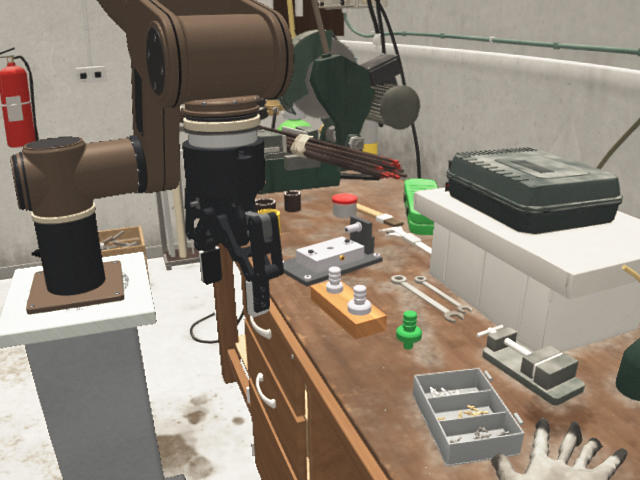

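```bash
python3 - <<'E'
from h import *
im=cv2.imread("pics/top0.png"); up=lambda a,s:cv2.resize(a,None,fx=s,fy=s,interpolation=cv2.INTER_CUBIC)
a=up(im[225:290,360:490],6)[:, :780]; b=up(im[180:290,120:235],3); d=up(im[180:290,270:355],3)
bot=np.hstack([b,d]); o=np.zeros((600,780,3),np.uint8); o[:260]=up(im[225:290,360:490],4)[:260,:520].shape and 0
a=up(im[238:280,365:485],6.5); o[:a.shape[0],:a.shape[1]]=a; o[270:600,:bot.shape[1]]=bot
cv2.imwrite("pics/crop1.png",o)
c=cam("top")
for n,u,v,z in [("plugR",428,256,.074),("plugL",389.5,260,.074),("coupL",172.5,257,.062),("coupS",137,212,.05),("hole",311,233,.04)]: print(n,at_z(c,u,v,z).round(4))
E
```

```text
plugR [ 0.4851 -0.3417  0.074 ]
plugL [ 0.4744 -0.2553  0.074 ]
coupL [0.4723 0.2336 0.062 ]
coupS [0.5754 0.3229 0.05  ]
hole [ 0.536  -0.0786  0.04  ]
```

View pics/crop1.png

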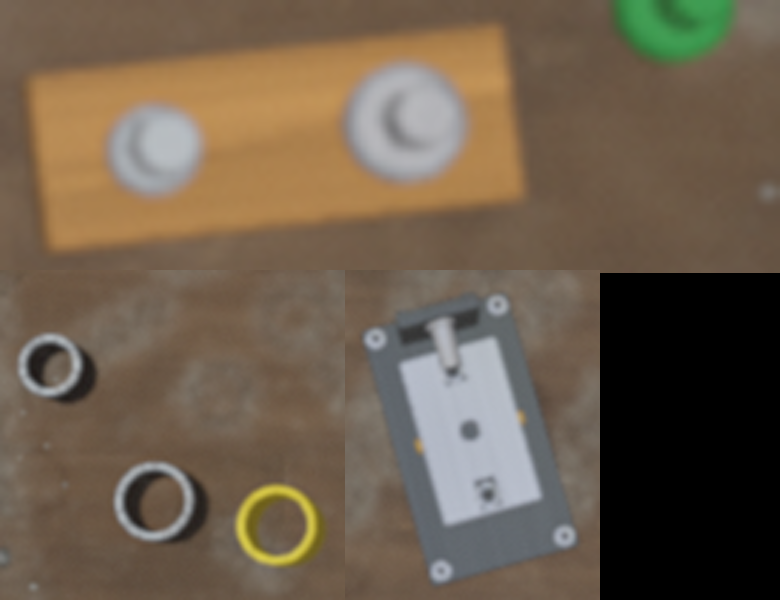

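Steel plugs stand at top-image (427,257) and (389,260). The right one, at (427,257), has the wider collar, so it is the large plug; the green one at (468,238) is a look-alike to leave alone. The steel tubes are at (172,257), larger and the one meant, and (137,212), smaller. The yellow ring at (212,265) is excluded. The jig hole is at about (311,233). Next I move above the large plug.

```bash
python3 -m handwheel '[[[0.06,0.0348,-0.0193,0.004,0],[0.06,0.0348,-0.0193,0.004,0],[0.06,0.0348,-0.0193,0.004,0],[0.06,0.0348,-0.0193,0.004,0],[0.06,0.0348,-0.0193,0.004,0],[0.06,0.0348,-0.0193,0.004,0],[0.06,0.0348,-0.0193,0.004,0],[0.06,0.0348,-0.0193,0.004,0],[0.06,0.0348,-0.0193,0.004,0],[0.06,0.0348,-0.0193,0.004,0],[0.06,0,0,0,0],[0.06,0,0,0,0]]]'
cat > look.py <<'E'
import sys
from h import *
def snap(fn):
    st=get_state(); im=viewer.read_camera("wrist"); cv2.imwrite(fn,im); return st,cam("wrist",st),im
def to_tool(st,P):
    return R.from_quat(st["tcp_rot"]).inv().apply(np.array(P)-st["eef_pos"])
E
python3 - <<'E'
from look import *
st,c,im=snap("pics/w1.png"); print(st["eef_pos"],st["time"],st["contact_force"],R.from_quat(st["tcp_rot"]).as_matrix()[:,0])
for k in("large_plug_mid","small_plug_mid","stand"):
  for r in viewer.pinpoint("wrist",k)[:3]:
    u,v=r["xy"][0]*640,r["xy"][1]*480; P=at_z(c,u,v,.042 if k!="stand" else 0); print(k,r["confidence"],u,v,P.round(4),to_tool(st,P).round(4))
E
```

```text
time: 1.85
eef_pos: [0.4851, -0.3434, 0.1911]
tcp_rot: [0.986, 0.164, -0.0, -0.0]
contact_force: [-0.1, -0.3, -0.4]
opening: 0.703
finger_force: 0.0
[ 0.48506863 -0.34341994  0.19107328] 1.85 [-0.13531484 -0.32708048 -0.42871633] [ 9.46067647e-01  3.23968885e-01 -4.09960325e-04]
large_plug_mid 0.83 452.928 209.424 [ 0.5336 -0.4432  0.042 ] [0.0137 0.1101 0.149 ]
large_plug_mid 0.77 326.976 223.776 [ 0.4871 -0.3462  0.042 ] [0.0011 0.0034 0.1491]
small_plug_mid 0.59 218.88000000000002 202.17600000000002 [ 0.4752 -0.254   0.042 ] [ 0.0197 -0.0878  0.1491]
stand 0.78 281.408 204.0 [ 0.4825 -0.3019  0.    ] [ 0.0111 -0.04    0.1911]
```

View pics/w1.png

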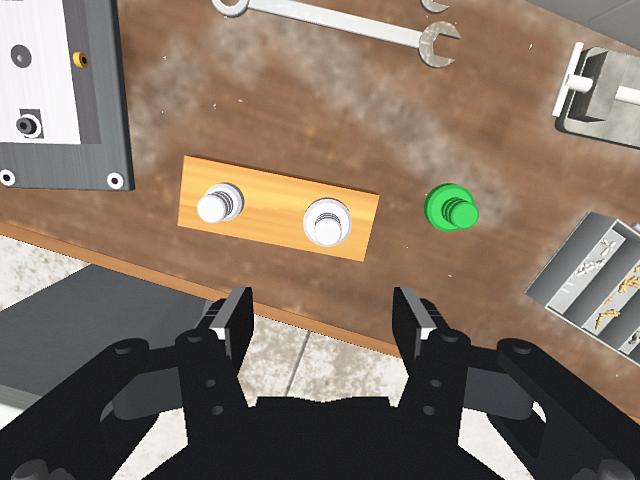

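The wrist view shows the large plug at (327,224) almost under the tool, the small plug at (219,202), the green look-alike at (452,208) and the jig hole at (20,57). I correct a little, descend and grip.

```bash
python3 -m handwheel '[[[0.06,0.001,0.003,0.03,0],[0.06,0,0,0.035,0],[0.06,0,0,0.035,0],[0.06,0,0,0.03,0],[0.06,0,0,0.011,0],[0.06,0,0,0,0],[0.015,0,0,0,0],[0.015,0,0,0,0],[0.015,0,0,0,0],[0.015,0,0,0,0],[0.015,0,0,0,0],[0.015,0,0,0,0]]]' 50; python3 -m handwheel '[[[0.015,0,0,0,0],[0.015,0,0,0,0],[0.015,0,0,0,0],[0.015,0,0,0,0]]]' 50
```

```text
time: 3.05
eef_pos: [0.4871, -0.3488, 0.0533]
tcp_rot: [0.987, 0.162, 0.001, 0.002]
contact_force: [-1.0, 2.1, 6.3]
opening: 0.24
finger_force: 48.8
time: 3.38
eef_pos: [0.487, -0.3488, 0.0533]
tcp_rot: [0.987, 0.162, 0.001, 0.002]
contact_force: [-1.8, 1.4, 6.5]
opening: 0.236
finger_force: 48.8
```

```bash
python3 -m handwheel '[[[0.015,0,0,-0.01,0],[0.015,0,0,-0.02,0],[0.015,0,0,-0.035,0],[0.015,0,0,-0.035,0],[0.015,0.0118,-0.0344,0,0],[0.015,0.0118,-0.0344,0,0],[0.015,0.0118,-0.0344,0,0],[0.015,0.0118,-0.0344,0,0],[0.015,0.0118,-0.0344,0,0],[0.015,0.0118,-0.0344,0,0],[0.015,0.0118,-0.0344,0,0],[0.015,0,0,0,0]]]' 70;  python3 -m handwheel '[[[0.015,0,0,0,0],[0.015,0,0,0,0]]]'
python3 - <<'E'
from look import *
st,c,im=snap("pics/w2.png"); print(st["eef_pos"],R.from_quat(st["tcp_rot"]).as_matrix().round(4).tolist(),st["contact_force"],st["opening"])
for k in("hole_nominal","jig","large_plug_mid"):
  for r in viewer.pinpoint("wrist",k)[:3]:
    u,v=r["xy"][0]*640,r["xy"][1]*480; P=at_z(c,u,v,.04 if k!="jig" else 0); print(k,r["confidence"],u,v,P.round(4),to_tool(st,P).round(4))
E
```

```text
time: 4.38
eef_pos: [0.4859, -0.0875, 0.1501]
tcp_rot: [0.986, 0.165, -0.0, -0.002]
contact_force: [-0.0, -0.1, -2.6]
opening: 0.232
finger_force: 69.3
time: 4.55
eef_pos: [0.4872, -0.0933, 0.1507]
tcp_rot: [0.987, 0.163, 0.0, 0.001]
contact_force: [-0.5, 0.1, -2.8]
opening: 0.229
finger_force: 69.3
[ 0.48718322 -0.09330297  0.15073093] [[0.9471, 0.321, 0.0008], [0.321, -0.9471, -0.0009], [0.0005, 0.0012, -1.0]] [-0.51338824  0.12868372 -2.79842971] 0.22883423845976833
large_plug_mid 0.64 320.512 289.296 [ 0.4461 -0.1053  0.04  ] [-0.0428 -0.002   0.1107]
```

View pics/w2.png

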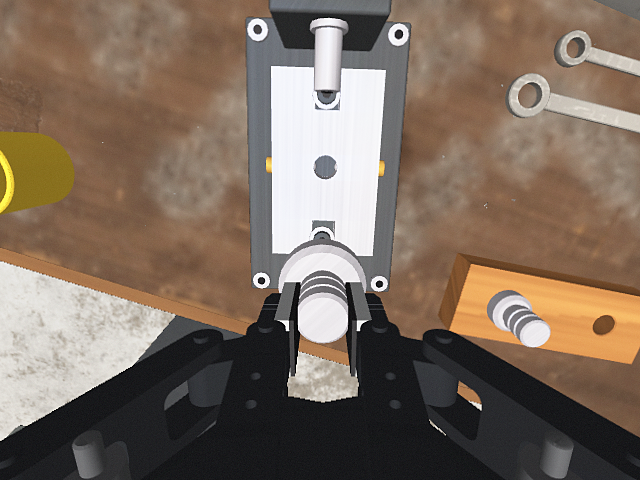

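The wrist view shows the jig with the hole at (325,167), and the held plug with grip top about (322,318) and collar about (322,278). I now measure both in the tool frame.

```bash
python3 - <<'E'
from look import *
im=cv2.imread("pics/w2.png"); st=get_state(); c=cam("wrist",st)
g=cv2.cvtColor(im,cv2.COLOR_BGR2GRAY)[145:190,300:352]
_,b=cv2.threshold(g,160,255,cv2.THRESH_BINARY_INV); n,_,s,ce=cv2.connectedComponentsWithStats(b)
for i in range(1,n): print(s[i],ce[i]+[300,145])
i=1+np.argmax(s[1:,4]); u,v=ce[i]+[300,145]
print("hole tool",to_tool(st,at_z(c,u,v,.04)).round(4), at_z(c,u,v,.04).round(4))
for (u,v,z) in [(322,318,-.021),(322,280,.009)]:
    print("plug",to_tool(st,at_z(c,u,v,st["eef_pos"][2]-z)).round(4))
for P in [(272,66),(386,68),(271,255),(376,255)]: print(to_tool(st,at_z(c,*P,.04)).round(4))
o=np.hstack([cv2.resize(im[140:360,230:420],None,fx=2.7,fy=2.7)]); cv2.imwrite("pics/c2.png",o)
E
```

```text
[ 14  10  23  24 409] [324.83863081 166.88264059]
hole tool [0.0512 0.0011 0.1105] [ 0.5361 -0.0792  0.04  ]
plug [ 0.0022 -0.0007 -0.021 ]
plug [ 0.0059 -0.0008  0.009 ]
[ 0.1171 -0.0341  0.1105]
[0.116  0.0416 0.1105]
[-0.0146 -0.0396  0.1104]
[-0.0145  0.0403  0.1105]
```

View pics/c2.png

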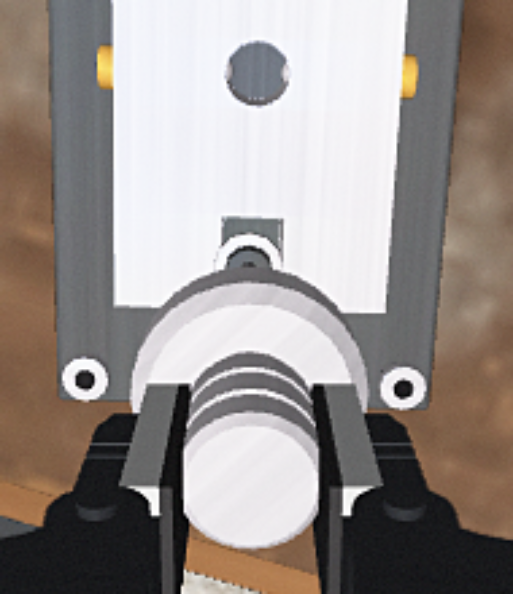

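```bash
python3 -m handwheel '[[[0.015,0.0244,0.001,0.005,0],[0.015,0.0243,0.0009,0.01,0],[0.015,0,0,0.02,0],[0.015,0,0,0.02,0],[0.015,0,0,0,0],[0.015,0,0,0,0],[0.015,0,0,0.004,0],[0.015,0,0,0.002,0],[0.015,0,0,0.002,0],[0.015,0,0,0,0],[0.015,0,0,0,0]]]'
```

```text
time: 5.67
eef_pos: [0.534, -0.0795, 0.0879]
tcp_rot: [0.987, 0.162, 0.0, 0.0]
contact_force: [1.3, -0.4, -2.5]
opening: 0.228
finger_force: 69.3
```

```bash
python3 -m handwheel '[[[0.015,0,0,0.002,0],[0.015,0,0,0,0],[0.015,0,0,0,0]]]'; python3 -m handwheel '[[[0.015,0,0,0.002,0],[0.015,0,0,0,0],[0.015,0,0,0,0]]]';python3 -m handwheel '[[[0.015,0,0,0.0015,0],[0.015,0,0,0,0],[0.015,0,0,0,0]]]'
```

```text
time: 5.92
eef_pos: [0.5338, -0.0793, 0.0853]
tcp_rot: [0.987, 0.162, -0.0, -0.0]
contact_force: [-0.2, 0.3, -2.1]
opening: 0.231
finger_force: 69.3
time: 6.17
eef_pos: [0.5338, -0.0794, 0.0832]
tcp_rot: [0.987, 0.162, -0.0, -0.0]
contact_force: [-0.1, -0.3, -2.9]
opening: 0.231
finger_force: 69.3
time: 6.42
eef_pos: [0.5341, -0.0795, 0.0818]
tcp_rot: [0.987, 0.162, 0.0, 0.0]
contact_force: [0.5, -0.5, -2.2]
opening: 0.234
finger_force: 69.6
```

```bash
python3 -m handwheel '[[[0.015,0,0,0.002,0],[0.015,0,0,0,0],[0.015,0,0,0,0]]]'; python3 -m handwheel '[[[0.015,0,0,0.002,0],[0.015,0,0,0,0],[0.015,0,0,0,0]]]'
python3 - <<'E'
from look import *
st,c,im=snap("pics/w3.png"); s=viewer.read_camera("side")
cv2.imwrite("pics/c3.png",np.hstack([cv2.resize(im[120:360,200:440],(480,480)),cv2.resize(s[215:295,280:333],(318,480),interpolation=cv2.INTER_CUBIC)]))
E
```

```text
time: 6.67
eef_pos: [0.534, -0.0795, 0.0798]
tcp_rot: [0.987, 0.162, 0.0, 0.0]
contact_force: [1.5, -0.5, -3.3]
opening: 0.229
finger_force: 69.4
time: 6.92
eef_pos: [0.534, -0.0795, 0.0778]
tcp_rot: [0.987, 0.162, 0.0, 0.0]
contact_force: [1.6, -0.6, -3.3]
opening: 0.227
finger_force: 69.4
```

View pics/c3.png

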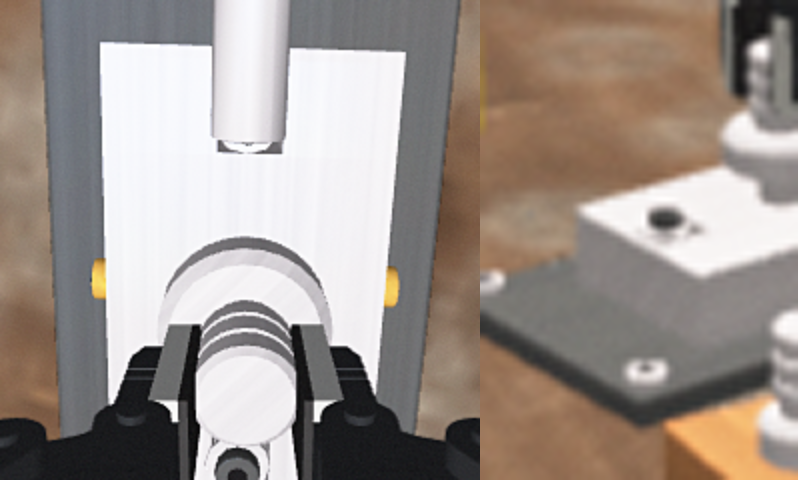

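The side view shows the shank at the block's middle, apparently already entering the hole with no upward force. I carry on gently.

```bash
for i in 1 2 3; do python3 -m handwheel '[[[0.015,0,0,0.002,0],[0.015,0,0,0,0],[0.015,0,0,0,0]]]' | egrep 'eef|contact'; done
```

```text
eef_pos: [0.534, -0.0795, 0.0758]
contact_force: [1.4, -0.5, -2.5]
eef_pos: [0.5342, -0.0797, 0.0742]
contact_force: [1.9, -1.1, -0.8]
eef_pos: [0.5342, -0.0797, 0.0722]
contact_force: [1.1, -0.7, 1.0]
```

```bash
for i in 1 2; do python3 -m handwheel '[[[0.015,0,0,0.002,0],[0.015,0,0,0,0],[0.015,0,0,0,0]]]' | egrep 'eef|contact'; done
```

```text
eef_pos: [0.5341, -0.0796, 0.0699]
contact_force: [1.6, -1.8, 0.2]
eef_pos: [0.5342, -0.0796, 0.0679]
contact_force: [2.0, -2.5, 1.7]
```

```bash
for i in 1 2 ; do python3 -m handwheel '[[[0.015,0,0,0.002,0],[0.015,0,0,0,0],[0.015,0,0,0,0]]]' | egrep 'eef|contact'; done
```

```text
eef_pos: [0.5341, -0.0796, 0.0658]
contact_force: [2.8, -2.0, 0.8]
eef_pos: [0.5341, -0.0796, 0.0636]
contact_force: [1.9, -2.2, 0.8]
```

```bash
python3 - <<'E'
from look import *
st,c,im=snap("pics/w4.png"); a=cv2.imread("pics/w2.png");b=cv2.imread("pics/w3.png")
t=a[255:345,285:360]
for x in (b,im):
    r=cv2.matchTemplate(x[235:365,270:375],t,cv2.TM_CCOEFF_NORMED); print(cv2.minMaxLoc(r)[1::2], "ref (15,20)")
s=viewer.read_camera("side")
cv2.imwrite("pics/c4.png",np.hstack([cv2.resize(im[120:360,200:440],(480,480)),cv2.resize(s[215:295,280:333],(318,480),interpolation=cv2.INTER_CUBIC)]))
E
```

```text
(0.9542291760444641, (15, 20)) ref (15,20)
(0.9549936652183533, (15, 20)) ref (15,20)
```

View pics/c4.png

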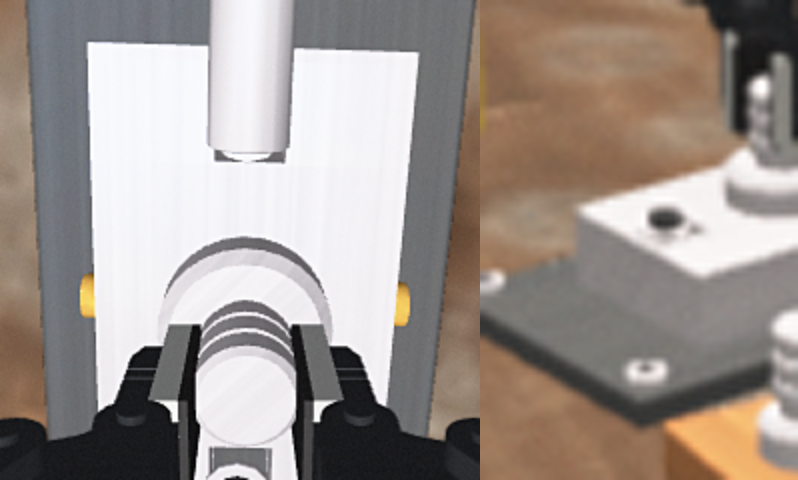

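The wrist and side views show the collar just above the block with the shank in the hole, and no slip in the grip. I keep pressing.

```bash
for i in 1 2 3; do python3 -m handwheel '[[[0.015,0,0,0.0015,0],[0.015,0,0,0,0],[0.015,0,0,0,0]]]' | egrep 'eef|contact'; done
```

```text
eef_pos: [0.5343, -0.0795, 0.0634]
contact_force: [0.9, -1.1, 7.5]
eef_pos: [0.5344, -0.0794, 0.0633]
contact_force: [-2.7, 0.1, 14.7]
eef_pos: [0.5344, -0.0794, 0.0633]
contact_force: [-6.3, 0.6, 21.0]
```

```bash
python3 -m handwheel '[[[0.015,0,0,0.0015,0],[0.015,0,0,0,0],[0.015,0,0,0,0]]]' 
python3 - <<'E'
from look import *
st,c,im=snap("pics/w5.png"); a=cv2.imread("pics/w2.png")
for x in (a,im):
  # collar circle top & gripper
  for v in range(232,262): pass
t=a[255:345,285:360]
r=cv2.matchTemplate(im[235:365,270:375],t,cv2.TM_CCOEFF_NORMED); print(cv2.minMaxLoc(r)[1::2],st["wrist_torque"])
s=viewer.read_camera("side")
cv2.imwrite("pics/c5.png",cv2.resize(s[210:270,290:370],(800,600),interpolation=cv2.INTER_CUBIC))
E
```

```text
time: 9.87
eef_pos: [0.5345, -0.0795, 0.0632]
tcp_rot: [0.987, 0.162, -0.001, -0.0]
contact_force: [-10.1, 2.3, 29.2]
opening: 0.228
finger_force: 73.0
(0.9432430863380432, (15, 20)) [ 0.15089037  1.60842624 -0.06162197]
```

View pics/c5.png

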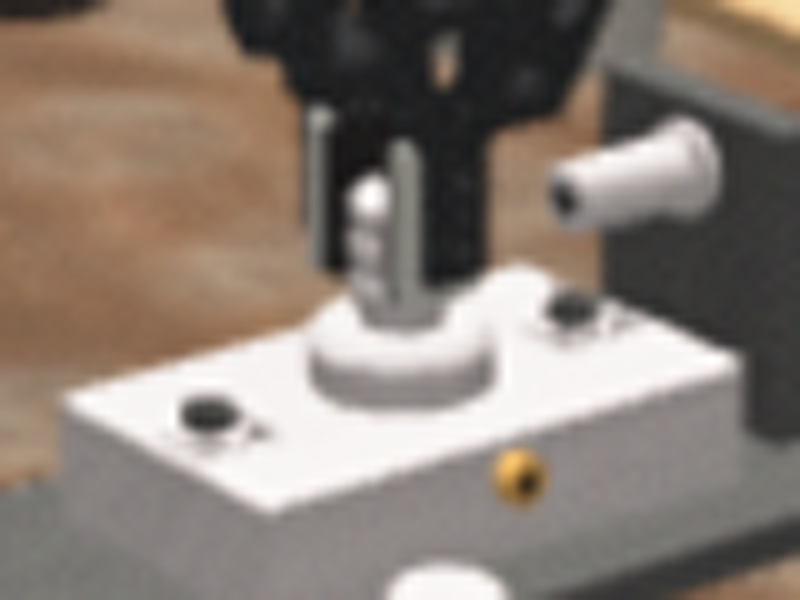

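The side view shows the collar flat on the block. The TCP z of 0.0632 matches the seated height, 10 mm above its height in the stand. I unload, release and rise.

```bash
python3 -m handwheel '[[[0.015,0,0,-0.003,0],[0.015,0,0,-0.0025,0],[0.015,0,0,0,0]]]'; python3 -m handwheel '[[[0.045,0,0,0,0],[0.045,0,0,0,0],[0.045,0,0,0,0],[0.045,0,0,-0.02,0],[0.045,0,0,-0.03,0],[0.06,0,0,-0.04,0],[0.06,-0.01,0,-0.0,0],[0.06,0,0,0,0],[0.06,0,0,0,0]]]'
python3 - <<'E'
from look import *
st,c,im=snap("pics/w6.png"); print(st["eef_pos"])
for k in("large_plug_mid","hole_nominal","jig"):
  for r in viewer.pinpoint("wrist",k)[:3]:
    u,v=r["xy"][0]*640,r["xy"][1]*480; P=at_z(c,u,v,.052 if k!="jig" else 0); print(k,r["confidence"],u,v,P.round(4),to_tool(st,P).round(4))
E
```

```text
time: 10.22
eef_pos: [0.5341, -0.0795, 0.0634]
tcp_rot: [0.987, 0.162, 0.001, 0.0]
contact_force: [2.1, -2.4, 2.8]
opening: 0.228
finger_force: 69.8
time: 10.97
eef_pos: [0.5234, -0.0822, 0.1525]
tcp_rot: [0.987, 0.162, -0.001, -0.001]
contact_force: [0.3, 0.9, -0.8]
opening: 0.703
finger_force: 0.0
[ 0.52344211 -0.08218423  0.15254455]
large_plug_mid 0.94 323.2 224.784 [ 0.534  -0.0785  0.052 ] [0.0113 0.     0.1005]
```

View pics/w6.png

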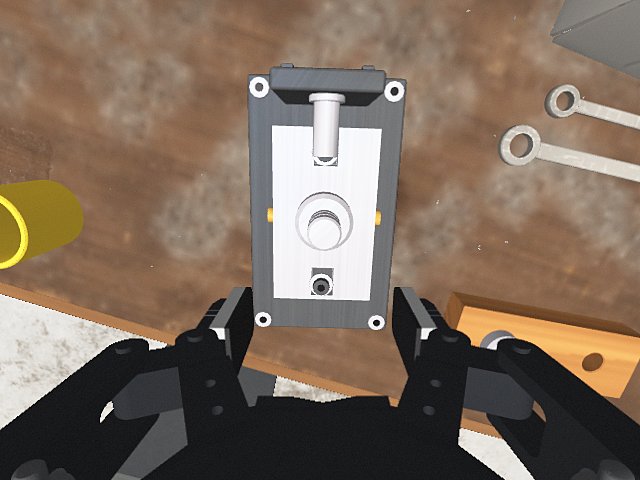

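The wrist view shows the plug in the hole, with its collar at about (323,221) and its grip top at about (324,230). The smaller plug is still in the stand at (500,342). Next, the large coupling.

```bash
python3 -m handwheel '[[[0.076,0.0053,-0.0396,-0.001,0],[0.076,0.0053,-0.0396,-0.001,0],[0.076,0.0053,-0.0396,-0.001,0],[0.076,0.0053,-0.0396,-0.001,0],[0.076,0.0053,-0.0396,-0.001,0],[0.076,0.0053,-0.0396,-0.001,0],[0.076,0.0053,-0.0396,-0.001,0],[0.076,0.0053,-0.0396,-0.001,0],[0.076,0,0,0,0],[0.076,0,0,0,0],[0.076,0,0,0,0],[0.076,0,0,0,0]]]'
python3 - <<'E'
from look import *
st,c,im=snap("pics/w7.png"); print(st["eef_pos"],R.from_quat(st["tcp_rot"]).as_matrix()[:,2].round(4))
for k in("large_coupling_mid","small_coupling_mid"):
  for r in viewer.outline_of("wrist",k)[:3]:
    m=r["mask"]; ys,xs=np.nonzero(m); hsv=cv2.cvtColor(im,cv2.COLOR_BGR2HSV)[m].mean(0)
    u,v=xs.mean(),ys.mean(); e=np.array(r["extent"])*[640,480,640,480]
    print(k,round(r["confidence"],2),u.round(1),v.round(1),e.round(),hsv.round(),to_tool(st,at_z(c,u,v,.031)).round(4))
g=cv2.medianBlur(cv2.cvtColor(cv2.imread("pics/w6.png"),cv2.COLOR_BGR2GRAY),3)
C=cv2.HoughCircles(g[180:262,270:380],cv2.HOUGH_GRADIENT_ALT,1,5,param1=150,param2=.5,minRadius=10,maxRadius=36); print(None if C is None else C[0]+[270,180,0])
g=cv2.medianBlur(cv2.cvtColor(im,cv2.COLOR_BGR2GRAY),3)
C=cv2.HoughCircles(g,cv2.HOUGH_GRADIENT_ALT,1,5,param1=150,param2=.5,minRadius=25,maxRadius=70); print(None if C is None else C[0])
E
```

```text
time: 12.17
eef_pos: [0.4631, 0.2302, 0.1606]
tcp_rot: [0.987, 0.162, -0.001, 0.0]
contact_force: [0.0, -0.1, 0.4]
opening: 0.889
finger_force: 0.0
[0.46310676 0.23021385 0.16059195] [-1.3e-03 -6.0e-04 -1.0e+00]
large_coupling_mid 0.85 316.8 223.9 [277. 174.  83.  88.] [ 20.  42. 107.] [ 0.0053 -0.005   0.1296]
large_coupling_mid 0.74 421.4 267.6 [378. 228.  86.  86.] [ 25. 188. 209.] [-0.0316  0.0815  0.1297]
small_coupling_mid 0.62 242.7 36.5 [203.   0.  82.  79.] [30. 41. 93.] [ 0.14   -0.0565  0.1294]
[[324.         221.          27.47908783]
 [324.         234.          18.54235268]]
[[317.       221.        37.671795]
 [429.       279.        35.1946  ]
 [244.        28.        36.117188]
 [318.       207.        31.097261]
 [524.       292.        62.84236 ]
 [254.       345.        57.27819 ]
 [369.       348.        51.112137]
 [522.       425.        44.618893]
 [254.        47.        30.001759]
 [565.       265.        44.174084]
 [475.       360.        29.630194]
 [264.       363.        38.16793 ]
 [408.       256.        29.836182]
 [536.       265.        35.922653]
 [541.       272.        32.53267 ]
 [133.       449.        28.84027 ]]
```

```bash
cat > fit.py <<'E'
from look import *
from scipy.ndimage import map_coordinates
def fit(im,c,xy0,z,rs,span=.008,step=.0005,sign=None):
    g=cv2.GaussianBlur(cv2.cvtColor(im,cv2.COLOR_BGR2GRAY).astype(float),(3,3),0); a=np.linspace(0,2*np.pi,72,endpoint=False)
    best=[]
    for r in rs:
      for dx in np.arange(-span,span+1e-9,step):
        for dy in np.arange(-span,span+1e-9,step):
          o=np.array([proj(c,[xy0[0]+dx+q*np.cos(t),xy0[1]+dy+q*np.sin(t),z]) for q in(r-.0008,r+.0008) for t in a[::2]])
          val=map_coordinates(g,[o[:,1],o[:,0]],order=1).reshape(2,-1); d=val[1]-val[0]
          best.append((np.clip(sign*d,-60,60).mean() if sign else np.clip(abs(d),0,60).mean(),r,xy0[0]+dx,xy0[1]+dy))
    best.sort(reverse=True); return best[:4]
E
python3 - <<'E'
from fit import *
import time
st=get_state(); c=cam("wrist",st); im=cv2.imread("pics/w7.png")
p0=at_z(c,317,221,.062)[:2]
for lab,rs,s in(("bore",np.arange(.022,.0275,.0005),1),("outer",[.0285,.029,.0295],-1)):
  for b in fit(im,c,p0,.062,rs,span=.005,step=.001,sign=s)[:3]: print(lab,np.round(b,4),to_tool(st,[b[2],b[3],.062]).round(4))
st6=dict(st); st6["eef_pos"]=np.array([.52344211,-.08218423,.15254455]); st6["tcp_rot"]=np.array([.987,.162,-.001,-.001]); st6["tcp_rot"]/=np.linalg.norm(st6["tcp_rot"])
c6=cam("wrist",st6); i6=cv2.imread("pics/w6.png"); p0=at_z(c6,324,221,.054)[:2]
for lab,rs,z in(("top",[.018,.0185,.019,.0195,.02,.0205],.054),("edge",[.021],.052)):
  for b in fit(i6,c6,p0,z,rs,span=.004,step=.001,sign=-1)[:3]: print(lab,np.round(b,4),to_tool(st6,[b[2],b[3],z]).round(4))
E
```

```text
bore [6.000e+01 2.550e-02 4.737e-01 2.376e-01] [ 0.0122 -0.0041  0.0991]
bore [6.000e+01 2.500e-02 4.737e-01 2.386e-01] [ 0.0125 -0.005   0.0991]
bore [6.000e+01 2.500e-02 4.737e-01 2.376e-01] [ 0.0122 -0.0041  0.0991]
outer [5.59988e+01 2.85000e-02 4.73700e-01 2.37600e-01] [ 0.0122 -0.0041  0.0991]
outer [5.22976e+01 2.85000e-02 4.73700e-01 2.38600e-01] [ 0.0125 -0.005   0.0991]
outer [4.79624e+01 2.85000e-02 4.74700e-01 2.38600e-01] [ 0.0134 -0.0047  0.0991]
top [ 2.78064e+01  1.80000e-02  5.35100e-01 -7.79000e-02] [ 0.0126 -0.0001  0.0985]
top [ 2.55794e+01  1.80000e-02  5.35100e-01 -7.89000e-02] [0.0123 0.0009 0.0985]
top [ 2.50665e+01  1.90000e-02  5.37100e-01 -7.79000e-02] [0.0145 0.0006 0.0985]
edge [ 9.2407  0.021   0.5331 -0.0759] [ 0.0113 -0.0026  0.1005]
edge [ 8.0918  0.021   0.5351 -0.0749] [ 0.0136 -0.0029  0.1005]
edge [ 6.9969  0.021   0.5341 -0.0749] [ 0.0126 -0.0032  0.1005]
```

```bash
python3 -m handwheel '[[[0.076,0.0122,-0.0044,0.01,0],[0.076,0,0,0.03,0],[0.076,0,0,0.03,0],[0.076,0,0,0.03,0],[0.076,0,0,0.02,0],[0.076,0,0,0.01,0],[0.076,0,0,0,0],[0.076,0,0,0,0],[0.05,0,0,0,0],[0.05,0,0,0,0],[0.05,0,0,0,0],[0.05,0,0,0,0]]]' 40; python3 -m handwheel '[[[0.05,0,0,0,0],[0.05,0,0,0,0],[0.05,0,0,0,0],[0.05,0,0,0,0]]]' 40
```

```text
time: 13.32
eef_pos: [0.4752, 0.2396, 0.0337]
tcp_rot: [0.987, 0.162, 0.002, -0.0]
contact_force: [0.3, -1.4, 6.7]
opening: 0.664
finger_force: 43.4
time: 13.65
eef_pos: [0.4752, 0.2396, 0.0337]
tcp_rot: [0.987, 0.162, 0.002, -0.0]
contact_force: [0.0, -1.2, 6.7]
opening: 0.659
finger_force: 43.4
```

```bash
python3 -m handwheel '[[[0.05,0,0,-0.01,0],[0.05,0,0,-0.03,0],[0.05,0,0,-0.035,0],[0.05,0,0,-0.035,0],[0.05,0,0,0,0]]]'; python3 -m handwheel '[[[0.05,-0.0047,0.0355,0,0],[0.05,-0.0047,0.0355,0,0],[0.05,-0.0047,0.0355,0,0],[0.05,-0.0047,0.0355,0,0],[0.05,-0.0047,0.0355,0,0],[0.05,-0.0047,0.0355,0,0],[0.05,-0.0047,0.0355,0,0],[0.05,-0.0047,0.0355,0,0],[0.05,-0.0047,0.0355,0,0],[0.05,0,0,0,0],[0.05,0,0,0,0],[0.05,0,0,0,0]]]'
python3 - <<'E'
from fit import *
st,c,im=snap("pics/w8.png"); print(st["eef_pos"],st["contact_force"],R.from_quat(st["tcp_rot"]).as_matrix()[:,2].round(4))
print("to target",to_tool(st,[.5364,-.0778,.0737]).round(4))
z=st["eef_pos"][2]-.0337+.062
for b in fit(im,c,st["eef_pos"][:2],z,[.0245,.025,.0255],span=.005,step=.001,sign=1)[:3]: print("bore",np.round(b,4),to_tool(st,[b[2],b[3],z]).round(4))
E
```

```text
time: 14.07
eef_pos: [0.4776, 0.2407, 0.1499]
tcp_rot: [0.987, 0.162, 0.007, -0.001]
contact_force: [1.8, 0.8, -0.7]
opening: 0.66
finger_force: 43.7
time: 15.07
eef_pos: [0.5347, -0.0766, 0.1408]
tcp_rot: [0.987, 0.162, -0.001, -0.001]
contact_force: [0.0, -0.1, -1.8]
opening: 0.658
finger_force: 43.9
[ 0.5347238  -0.07660987  0.14078624] [ 0.01905608 -0.05184805 -1.77581214] [-0.0014  0.001  -1.    ]
to target [0.0013 0.0018 0.0671]
bore [ 5.09936e+01  2.55000e-02  5.32700e-01 -7.66000e-02] [-0.0019 -0.0007 -0.0283]
bore [ 4.88287e+01  2.50000e-02  5.32700e-01 -7.66000e-02] [-0.0019 -0.0007 -0.0283]
bore [ 4.67705e+01  2.50000e-02  5.32700e-01 -7.76000e-02] [-0.0022  0.0003 -0.0283]
```

```bash
python3 -m handwheel '[[[0.05,0.0017,0.0018,0,0],[0.05,0,0,0.01,0],[0.05,0,0,0.01,0],[0.05,0,0,0,0],[0.05,0,0,0,0]]]'; for i in 1 2 3; do python3 -m handwheel '[[[0.05,0,0,0.005,0],[0.05,0,0,0.005,0],[0.05,0,0,0.003,0],[0.05,0,0,0,0],[0.05,0,0,0,0]]]' | egrep 'eef|contact'; done
```

```text
time: 15.53
eef_pos: [0.5365, -0.0773, 0.1196]
tcp_rot: [0.987, 0.163, -0.002, -0.001]
contact_force: [0.1, 0.6, -1.4]
opening: 0.662
finger_force: 43.9
eef_pos: [0.5375, -0.0782, 0.108]
contact_force: [0.6, 0.6, -1.9]
eef_pos: [0.5373, -0.0781, 0.0948]
contact_force: [-0.5, 0.1, -1.8]
eef_pos: [0.5374, -0.0781, 0.0818]
contact_force: [0.7, -0.2, -1.9]
```

```bash
python3 -m handwheel '[[[0.05,0,0,0.003,0],[0.05,0,0,0.002,0],[0.05,0,0,0.001,0],[0.05,0,0,0,0],[0.05,0,0,0,0]]]' | egrep 'eef|contact'; for i in 1 2 3; do python3 -m handwheel '[[[0.05,0,0,0.001,0],[0.05,0,0,0,0],[0.05,0,0,0,0]]]' | egrep 'eef|contact'; done
```

```text
eef_pos: [0.5376, -0.0782, 0.0763]
contact_force: [-0.5, -0.5, -2.6]
eef_pos: [0.5377, -0.0782, 0.0754]
contact_force: [-0.1, -0.1, -2.3]
eef_pos: [0.5376, -0.0782, 0.0743]
contact_force: [0.8, -0.1, -1.8]
eef_pos: [0.5378, -0.0783, 0.0738]
contact_force: [-1.4, 0.1, 2.1]
```

Contact at the expected height, so the coupling is standing on the block. Release and withdraw.

```bash
python3 -m handwheel '[[[0.05,0,0,0.0005,0],[0.05,0,0,0,0],[0.078,0,0,0,0],[0.078,0,0,0,0],[0.078,0,0,0,0],[0.078,0,0,0,0],[0.078,0,0,-0.01,0],[0.078,0,0,-0.03,0],[0.078,0,0,-0.04,0],[0.078,-0.01,0,-0.016,0],[0.078,0,0,0,0],[0.078,0,0,0,0]]]'
python3 - <<'E'
from fit import *
st,c,im=snap("pics/w9.png"); print(st["eef_pos"],st["contact_force"])
p0=[.535,-.0785]
for b in fit(im,c,p0,.102,[.0245,.025,.0255],span=.006,step=.001,sign=1)[:2]: print("bore",np.round(b,4))
for b in fit(im,c,p0,.102,[.0285],span=.006,step=.001,sign=-1)[:2]: print("outer",np.round(b,4))
for n in ("large_plug_mid","large_coupling_mid","small_plug_mid"):
  for cm in("wrist","top","side"):
    if n==  "large_plug_mid": viewer.read_camera(cm) if cm!="wrist" else None
    for r in viewer.pinpoint(cm,n)[:2]:
      cc=cam(cm,st); print(n,cm,round(r["confidence"],2),at_z(cc,r["xy"][0]*640,r["xy"][1]*480,{"large_plug_mid":.052,"large_coupling_mid":.071,"small_plug_mid":.042}[n]).round(4))
E
```

```text
time: 18.95
eef_pos: [0.529, -0.0818, 0.1709]
tcp_rot: [0.987, 0.162, 0.002, 0.001]
contact_force: [0.3, 0.6, -0.4]
opening: 0.909
finger_force: 0.0
[ 0.52895034 -0.08177867  0.17086708] [ 0.29841904  0.60143562 -0.37957401]
bore [ 4.92469e+01  2.55000e-02  5.36000e-01 -7.85000e-02]
bore [ 4.78402e+01  2.50000e-02  5.36000e-01 -7.85000e-02]
outer [23.6752  0.0285  0.537  -0.0785]
outer [23.5873  0.0285  0.537  -0.0795]
large_plug_mid wrist 0.58 [ 0.5324 -0.078   0.052 ]
large_plug_mid top 0.54 [ 0.5334 -0.4484  0.052 ]
large_plug_mid side 0.74 [ 0.5152 -0.4707  0.052 ]
large_coupling_mid wrist 0.76 [0.4744 0.1179 0.071 ]
large_coupling_mid top 0.74 [0.4529 0.1423 0.071 ]
large_coupling_mid top 0.57 [ 0.5383 -0.0821  0.071 ]
large_coupling_mid side 0.84 [0.4331 0.0526 0.071 ]
large_coupling_mid side 0.81 [ 0.5489 -0.0644  0.071 ]
small_plug_mid wrist 0.84 [ 0.4743 -0.2577  0.042 ]
small_plug_mid top 0.63 [ 0.4738 -0.2593  0.042 ]
small_plug_mid side 0.83 [ 0.4757 -0.2593  0.042 ]
```

```bash
python3 -c "from plant import sign_off; print(sign_off())"
```

```text
the job is handed in; nothing more can be done
None
```

I pressed the larger plug home in the jig and stood the larger coupling flat on the block over it, then handed the job in at about 20 s; I saw at most 29 N at the wrist and never felt the spring balls' 10–15 N, so that the plug is fully home rests on its measured height and the side view.

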